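# Refit and clamp the yarn winder's bearing block

## Task

Put the aluminium bearing block back into the pocket of the winder's wooden bed: tuck its low toe in under the flange of the clamp knob and rock its heel down until the block lies flat on the pocket's floor. Then screw the knob down clockwise until it stops tight on the toe, and let go. Leave the wooden reel, the oil tin and the standing bobbin where they are.

Things in the scene. Friction and masses are not known exactly. Their poses are not given: they have to be found in the camera images.
- bearing_block: Loose aluminium block, 0.45 kg +-30 %. Foot 130 x 44 mm (x, y), 20 mm high; origin: centre of its underside. The heel half (x -65 to +5 mm) carries a housing as wide as the foot, 52 mm high in all, a brass bush flush in each side; the toe half is only the low foot. +x points from heel to toe, +z up. It starts on its foot on the table. Grip the housing across its 44 mm (y).
- block_toe (a point): Middle of the block's toe edge, on its underside: 65 mm from the block's origin along its +x; axes as the block's.
- winder_bed: Fixed wooden board, deck 36 mm above the table, x -95 to +125 mm, y -175 to +60 mm. Origin: on the table, under the centre of the pocket; +x runs along the pocket to the clamp knob, +z up. Pocket: recess 133 mm (x) by 47 mm (y), 14 mm deep, dark floor 22 mm above the table. A motor lies at y -163 to -103 mm, x -65 to +64 mm, top 67 mm above the deck.
- pocket_toe (a point): Point on the pocket's floor where the middle of the block's toe edge belongs: 65 mm from the bed's origin along its +x; axes as the bed's. The block has 1.5 mm play at each end and side; the pocket's end wall stands 1.5 mm beyond this point. The seated toe stands 6 mm proud of the deck.
- stud_foot (a point): Foot of the knob's upright fixed stud (16 mm diameter) on the deck, 79 mm from the bed's origin along its +x: the knob's axis. The knob's flange overhangs the last 18 mm of the pocket, so the block cannot go in straight down, but with the knob as found it slides in under the flange tilted toe down by about 15 degrees and is then rocked flat.
- clamp_knob: Dark steel clamp knob. Origin: centre of its underside, on its axis. Flange 64 mm diameter, 8 mm thick; above it a round knurled grip. Clockwise from above screws it down 2.5 mm per rad; friction 0.1 N m, it stays where left and cannot come off. Its underside starts 13.5 to 16 mm above the deck (16 is its upper stop); 3 to 4 rad bring it down on the seated toe.
- knob_grip (a point): On the knob's axis at a good height to grip, 36 mm above its underside. The knurled grip is 48 mm in diameter, from 8 to 50 mm above the underside. Turning is light (0.1 N m) until the flange meets the toe; then the torque climbs steeply within about 0.1 rad. Tight is some 0.4 to 0.8 N m; more is not needed.
- wooden_reel: Bystander: empty pale wooden reel standing upright, 64 mm in diameter, 58 mm high; origin at the centre of its underside.
- oil_tin: Bystander: plain steel tin, 56 mm in diameter, 55 mm high; origin at the centre of its underside.
- long_bobbin: Bystander: green plastic bobbin standing upright, 44 mm in diameter, 120 mm high; origin at the centre of its underside.

How it is judged (in metres and radians):
On the way:
1. the block lies flat and fully down in the pocket, toe under the knob's flange (horizontal distance between block_toe and pocket_toe below 0.005 m and z of bearing_block in the frame of winder_bed between 0.019 and 0.0245 m and angle between the z axis of bearing_block and the z axis of winder_bed, either way round below 0.03 rad and angle between the x axis of bearing_block and the x axis of winder_bed, either way round below 0.06 rad), for 0.2 s.
At the end, for the whole second after the job is handed in: The bearing block lies at rest in the pocket, toe under the flange: toe point within 5 mm (in plan) of pocket_toe, underside on the pocket floor (within 2.5 mm), within 0.03 rad of flat and 0.06 rad of the pocket's direction; and the released knob still presses on the block with more than 15 N (all of step 1 and contact force between clamp_knob and bearing_block above 15 N and linear speed of bearing_block below 0.01 m/s); the robot touches nothing.
It fails at once if a bystander (reel, tin, bobbin) is moved by more than 40 mm (distance of any of wooden_reel, oil_tin, long_bobbin from where it was at the start of the episode above 0.04 m).
It also fails if it takes over 72 s, if anything falls off the work surface, if the arm or the gripper's body presses on something with over 40 N, if the wrist force passes 120 N, or if a joint passes its speed limit or range.

## Robot

A 7-joint arm with a two-finger parallel gripper is mounted at the origin on the work surface. World frame = base frame: x ahead of the robot, y to its left, z up, the work surface at z = 0. Lengths are in mm, angles in rad, forces in N, time in s.
With the tool pointing down it reaches from about 425 to 875 mm from the base axis. Payload 4.7 kg.
Tool frame: the origin (TCP) lies midway between the tips of the shut fingers; the grasp point (between the pads) lies ctrl.pinch_z behind it (ctrl.pinch_z is the distance from the TCP to the grasp point, in mm); z points along the fingers, y is the direction in which the jaws open and shut (so a half turn about z gives the same grasp; the last joint's range is limited). The gripper opens to 85 mm and grips with 20 to 120 N. Pads are 22 mm wide; open, the fingers measure 114 mm over their backs; the gripper's body (76 mm by 85 mm) begins 54 mm behind the grasp point. The pads swing forward as they close: fully open they stand 13 mm farther back than shut.
Start: joints at [1.207, 0.321, -0.07, 1.45, 0.023, 1.371, -0.057], TCP at [239.752, -604.189, 231.349] pointing down, gripper open.
Joint ranges: [-2.86, 2.86], [-0.3, 2.09], [-1.38, 1.24], [0.06, 2.45], [-1.56, 4.7], [0.09, 2.05], [-2.69, 2.69]. Speed limits (rad/s): [2.57, 2.57, 3.14, 3.14, 3.14, 3.14, 3.14].

## Interface

Orientations are given as a rotation vector (axis times angle).
In Python, from bench import ctrl, get_image gives the robot as it stands.
- The arm moves only by the tool carry_out, never from a script. Its argument "commands" is a list of rows, each a list of 2 entries, a list of its own where there are three numbers: the shift along the tool's x, y, z in m, then the turn, a rotation vector about the tool's x, y, z in degrees. A call has 1 to 12 rows; each row is the pose to reach, as a shift and turn from the pose measured when the call began, along the tool's axes at that moment; what a row does not reach only later rows make up. A row lasts 1/8 s, in which the tool goes at most 62.5 mm and 10.7 degrees, less where a joint would pass 70% of its speed; a pose out of reach is approached as far as the arm can. A call with a gripper value outside its range is refused whole. "fingers" is the closure, from 0 (fully open) to 1 (shut), set as the call begins (left out, the last holds). The fingers move at their own pace and stop on an object; "grip_force" is the grip in N (left out, the last holds). Time passes only in rows, so rows that repeat a pose let the fingers close. It gives the time, the measured TCP pose, the force and the opening at its end, in the units of the state.
- ctrl.get_state(): the state, without advancing time (a new reading comes with each control period).
- get_image(name): name is "side" or "top" or "wrist"; returns a dict with "frame" (480x640x3 uint8, blue, green, red), "fov_y" (degrees; the focal length in pixels is half the picture's height over the tangent of half this angle, whatever the lens; pixels are square), "cx", "cy" (the principal point, pixels), "rvec" (rotation vector, rad) and "tvec" (3), from world to camera coordinates, as OpenCV has them. Camera axes: x right, y down, z forward; pixel columns grow to the right and rows downward; lengths in mm; the calibration is good to about 2 mm. A picture is of the moment at which its call begins. There is no depth.
- ctrl.hand_in(): hands the job in, once; it reports no verdict.
The state is a dict: "time_s": time; "joints": joint angles; "joint_velocities": joint speeds; "tau": joint torques, N m; "position": TCP position; "ee_rot": TCP orientation; "ft_force": force on the tool from outside, world axes, zero at the start; "wrist_torque": the same for the moment, N m; "finger_gap": finger opening in mm.
Only numpy, scipy, OpenCV 4.12 (cv2) and the standard library are available. Lean on these libraries where they do the work, as an engineer would, in place of code of your own. Each camera call takes 0.05 s, during which the arm holds its last target. There are 200 camera calls.

## Working session

There is one attempt and no reset: what is moved stays moved. The work goes in short steps, Python scripts to look and compute and a tool call to move; the robot and the scene stay as the last step left them, time stands still between calls to the robot, and variables do not carry over. Pictures are saved under pics/ and viewed, about 8 in all and at most 12, crops included, and the job is handed in when it is done.

Besides the shell and the picture viewer there is one more tool, called after "Emit:" as name(argument=value, ...) on one line, values as JSON. carry_out: Moves the arm, as the interface text tells. Its arguments: {"type":"object","properties":{"commands":{"type":"array","items":{"type":"array"}},"fingers":{"type":"number"},"grip_force":{"type":"number"}},"required":["commands"]}

```bash
ls; mkdir -p pics
python3 - <<'E'
from bench import ctrl,get_image
import cv2
print(ctrl.get_state(), ctrl.pinch_z)
for n in("top","side","wrist"):
    i=get_image(n); cv2.imwrite(f"pics/{n}0.png",i["frame"]); print(n,i["fov_y"],i["cx"],i["cy"],i["rvec"],i["tvec"])
E
```

```text
pics
{'time_s': 0.0, 'joints': array([ 1.20710849,  0.32184862, -0.07009105,  1.45173751,  0.02259164,
        1.37077961, -0.05690347]), 'joint_velocities': array([ 8.33606484e-04,  6.13278323e-05, -7.72745257e-04, -2.42301856e-03,
        2.11985227e-04, -1.17115633e-03, -8.17530364e-04]), 'tau': array([-6.45188811e-05, -4.93573523e+01, -3.82256582e-01, -3.14332151e+01,
        1.30104023e-02,  1.12254359e-02,  1.33979324e-06]), 'position': array([ 239.5154052 , -603.65776695,  230.17552587]), 'ee_rot': array([-3.08380460e+00, -5.89592879e-01,  7.24026594e-04]), 'ft_force': array([0.46693784, 0.01904471, 0.11892371]), 'wrist_torque': array([-0.01359451,  0.02361453, -0.01300792]), 'finger_gap': 85.63803254874585} 18.700000000000003
top 48.15359170012341 317.6376261397578 243.09595927371123 [ 2.20264991 -2.13785913  0.14039577] [  33.029945    507.99521254 1368.46782457]
side 52.40322601972345 311.8886566494298 242.74547655026583 [ 0.95388167 -2.34963905  1.19849947] [362.43124088 258.36127238 780.77535892]
wrist 60.946032502281845 318.78023668376085 239.63766976586774 [-2.3880024   1.62217515  0.24367165] [-649.34560096  -38.81188872  379.72476122]
```

View pics/top0.png

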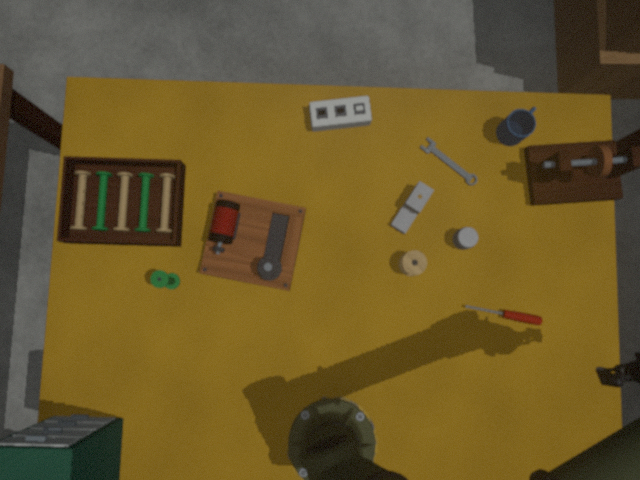

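View pics/side0.png

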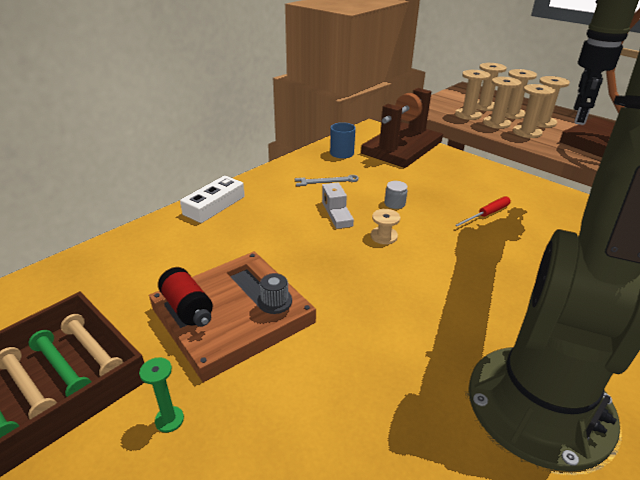

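Top view: bed near (253,240) with the knob at (268,268), and the motor at (224,222). The block is at (412,207) with its toe to lower left; the reel is at (413,263), the tin at (465,238) and the bobbin at (165,280). Next I'll measure block and bed.

```bash
cat > h.py <<'E'
import numpy as np,cv2
from scipy.spatial.transform import Rotation as R
from bench import ctrl,get_image
def cam(i):
    f=240/np.tan(np.radians(i["fov_y"])/2)
    return np.array([[f,0,i["cx"]],[0,f,i["cy"]],[0,0,1]]),np.array(i["rvec"],float),np.array(i["tvec"],float)
def onplane(i,uv,z):
    K,r,t=cam(i);M=cv2.Rodrigues(r)[0];c=-M.T@t
    uv=np.atleast_2d(np.array(uv,float));d=np.c_[uv,np.ones(len(uv))]@np.linalg.inv(K).T@M
    return c+d*((z-c[2])/d[:,2])[:,None]
def proj(i,P):
    K,r,t=cam(i);return cv2.projectPoints(np.atleast_2d(np.array(P,float)),r,t,K,None)[0][:,0]
def tri(i1,u1,i2,u2):
    def ray(i,u):
        a=onplane(i,u,0)[0];b=onplane(i,u,100)[0];return a,(b-a)/np.linalg.norm(b-a)
    a,d=ray(i1,u1);b,e=ray(i2,u2)
    s=np.linalg.lstsq(np.c_[d,-e],b-a,rcond=None)[0];p,q=a+s[0]*d,b+s[1]*e
    return (p+q)/2,np.linalg.norm(p-q)
E
python3 - <<'E'
from h import *
T=get_image("top");S=get_image("side")
import pickle;pickle.dump((T,S),open("im0.pkl","wb"))
a=cv2.resize(T["frame"][170:300,190:320],None,fx=4,fy=4,interpolation=cv2.INTER_CUBIC)
b=cv2.resize(T["frame"][170:250,380:445],None,fx=4,fy=4,interpolation=cv2.INTER_CUBIC)
c=cv2.resize(S["frame"][175:235,310:365],None,fx=4,fy=4,interpolation=cv2.INTER_CUBIC)
o=np.zeros((600,790,3),np.uint8);o[:520,:520]=a;o[:320,525:785]=b;o[330:570,525:745]=c
o=cv2.convertScaleAbs(o,alpha=1.6);cv2.imwrite("pics/c1.png",o)
hsv=cv2.cvtColor(T["frame"],cv2.COLOR_BGR2HSV)
# board outline: wood (hue lower than the yellow table)
for n,(x0,y0,x1,y1) in {"bed":(190,180,320,300),"blk":(385,178,440,238)}.items():
    s=hsv[y0:y1,x0:x1]
    print(n,s[2,2],s[s.shape[0]//2,s.shape[1]//2])
    m=(((s[...,0]<19)|(s[...,1]<130)) if n=="bed" else (s[...,1]<110)&(s[...,2]>70)).astype(np.uint8)*255
    if n=="bed": m[:, :5]=0
    cs=cv2.findContours(m,cv2.RETR_EXTERNAL,cv2.CHAIN_APPROX_NONE)[0]
    k=max(cs,key=cv2.contourArea);r=cv2.minAreaRect(k)
    uv=cv2.boxPoints(r)+[x0,y0]; P=onplane(T,uv,36 if n=="bed" else 36)
    print(cv2.contourArea(k),uv.round(1).tolist(),P.round(0).tolist(),np.linalg.norm(P[1]-P[0]),np.linalg.norm(P[2]-P[1]),P.mean(0))
E
```

```text
bed [ 22 184 132] [ 15 163 100]
7575.5 [[198.1, 272.9], [214.4, 189.4], [305.9, 207.2], [289.7, 290.7]] [[420.0, 352.0, 36.0], [639.0, 322.0, 36.0], [599.0, 81.0, 36.0], [381.0, 116.0, 36.0]] 220.95704601261303 243.26204347160717 [509.68392744 217.78855682  36.        ]
blk [ 21 191 139] [21 20 89]
930.0 [[388.9, 223.9], [419.2, 179.3], [435.0, 190.0], [404.6, 234.6]] [[562.0, -136.0, 36.0], [683.0, -214.0, 36.0], [656.0, -256.0, 36.0], [535.0, -177.0, 36.0]] 144.20346199746612 49.84806681090151 [ 608.94800506 -195.61356817   36.        ]
```

View pics/c1.png

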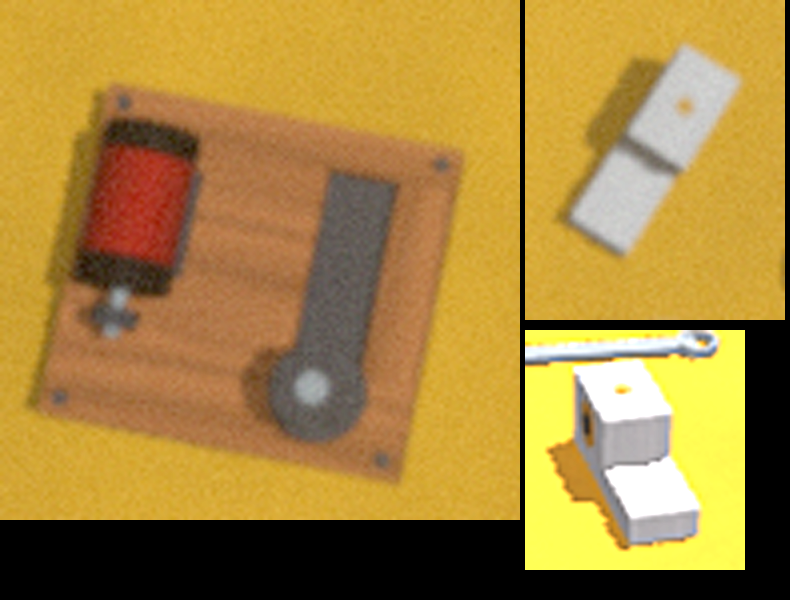

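Crop: the deck's corners are at crop (112,83), (463,150), (400,483) and (35,408). The pocket's far end is at (330,172)–(398,183) and the knob at (318,393). The block's housing is at its upper right, with the toe to lower left. Now the wrist camera mount and a viewing pose above the block.

```bash
cat >> h.py <<'E'
def pose(x,y,z,yaw,tilt=0):
    """tool down, tool x at heading yaw (deg), then tilt deg about tool y"""
    a=np.radians(yaw);X=np.array([np.cos(a),np.sin(a),0]);Z=np.array([0,0,-1.]);Y=np.cross(Z,X)
    return np.array([x,y,z],float),np.c_[X,Y,Z]@R.from_euler("y",tilt,degrees=True).as_matrix()
def rel(p,M):
    s=ctrl.get_state();A=R.from_rotvec(s["ee_rot"]).as_matrix()
    d=A.T@(p-s["position"])/1000;w=np.degrees(R.from_matrix(A.T@M).as_rotvec())
    print("shift",d.round(4).tolist(),"turn",w.round(2).tolist(),"rows",round(np.linalg.norm(d)/.0625,1),round(np.linalg.norm(w)/10.7,1))
E
python3 - <<'E'
from h import *
import pickle
s=ctrl.get_state();A=R.from_rotvec(s["ee_rot"]).as_matrix();print(A.round(2))
W=get_image("wrist");K,r,t=cam(W);M=cv2.Rodrigues(r)[0];c=-M.T@t
print("cam in tool",A.T@(c-s["position"]),"\n",(A.T@M.T).round(3))
T,S=pickle.load(open("im0.pkl","rb"))
cr=np.array([[112,83],[463,150],[400,483],[35,408]])/4+[190,170]
P=onplane(T,cr,36);print(P.round(0).tolist(),[np.linalg.norm(P[i]-P[i-1]).round(1) for i in range(4)])
print("pocket far",onplane(T,np.array([[330,172],[398,183]])/4+[190,170],36).round(1).tolist(),"knobtop",onplane(T,np.array([[318,393]])/4+[190,170],95))
b=np.array([[685-525,43],[741-525,80],[683-525,170],[626-525,132]])/4+[380,170]
H=onplane(T,b,52);print("housing",H.round(1).tolist(),H.mean(0))
q=np.array([[568-525,220],[627-525,256]])/4+[380,170];print("toe",onplane(T,q,20).round(1).tolist())
rel(*pose(600,-190,330,147.3-0))
E
```

```text
[[ 0.93  0.37 -0.  ]
 [ 0.37 -0.93  0.  ]
 [-0.   -0.   -1.  ]]
cam in tool [ 7.35377945e+01  3.42866471e-02 -1.43470569e+02] 
 [[-0.001 -0.956 -0.292]
 [ 1.    -0.001  0.   ]
 [-0.001 -0.292  0.956]]
[[635.0, 312.0, 36.0], [598.0, 82.0, 36.0], [381.0, 115.0, 36.0], [422.0, 351.0, 36.0]] [np.float64(216.6), np.float64(232.9), np.float64(219.7), np.float64(238.6)]
pocket far [[581.0, 167.8, 36.0], [575.2, 123.5, 36.0]] knobtop [[433.31419377 165.6710895   95.        ]]
housing [[675.4, -212.8, 52.0], [652.1, -249.4, 52.0], [591.7, -212.1, 52.0], [615.4, -175.0, 52.0]] [ 633.63139087 -212.33564073   52.        ]
toe [[561.6, -143.0, 20.0], [538.9, -182.2, 20.0]]
shift [0.4877, -0.252, -0.0989] turn [-0.02, -0.03, -125.65] rows 8.9 11.7
```

Emit:
carry_out(commands=[[[0.488, -0.252, -0.099], [0, 0, -125.7]], [[0.488, -0.252, -0.099], [0, 0, -125.7]], [[0.488, -0.252, -0.099], [0, 0, -125.7]], [[0.488, -0.252, -0.099], [0, 0, -125.7]], [[0.488, -0.252, -0.099], [0, 0, -125.7]], [[0.488, -0.252, -0.099], [0, 0, -125.7]], [[0.488, -0.252, -0.099], [0, 0, -125.7]], [[0.488, -0.252, -0.099], [0, 0, -125.7]], [[0.488, -0.252, -0.099], [0, 0, -125.7]], [[0.488, -0.252, -0.099], [0, 0, -125.7]], [[0.488, -0.252, -0.099], [0, 0, -125.7]], [[0.488, -0.252, -0.099], [0, 0, -125.7]]])

```text
time_s: 1.8
position: [600.4, -189.7, 329.9]
ee_rot: [-0.875, -3.016, -0.001]
ft_force: [-0.3, 0.1, 1.3]
finger_gap: 85.5
```

Run:
```python
from h import *
import pickle
W=get_image("wrist");pickle.dump(W,open("w1.pkl","wb"));cv2.imwrite("pics/w1.png",W["frame"])
s=ctrl.get_state();print(s["time_s"],s["position"],s["joints"].round(2),s["joint_velocities"].round(2))
rel(*pose(600,-190,330,147.5)); rel(*pose(540,150,330,172.2))
```

```text
1.85 [ 600.33623835 -189.7734385   329.89284608] [ 0.75  0.31 -0.63  1.32  0.18  1.57  1.15] [-0.01 -0.    0.01 -0.   -0.01 -0.   -0.21]
shift [0.0002, -0.0004, -0.0001] turn [0.02, -0.05, 0.32] rows 0.0 0.0
shift [0.232, 0.2555, 0.0002] turn [0.03, -0.04, -24.38] rows 5.5 2.3
```

View pics/w1.png

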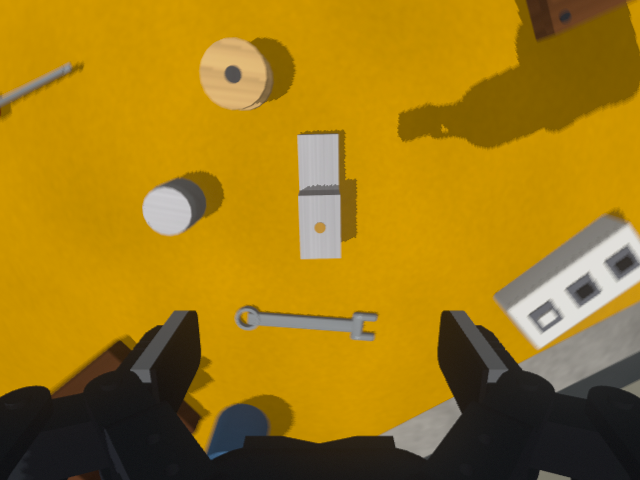

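Wrist view: the block is at columns 298–341, toe edge at row 134, step at ~190, heel edge at 258. The reel is at (235,74) and the tin at (172,208). I'll measure it precisely.

Run:
```python
from h import *
import pickle
W=pickle.load(open("w1.pkl","rb"));hsv=cv2.cvtColor(W["frame"],cv2.COLOR_BGR2HSV)
def rect(y0,y1):
    m=np.zeros((480,640),np.uint8);s=hsv[y0:y1,280:360];m[y0:y1,280:360]=((s[...,1]<70)&(s[...,2]>120))*255
    k=max(cv2.findContours(m,0,1)[0],key=cv2.contourArea);r=cv2.minAreaRect(k);return cv2.boxPoints(r)
for n,a,b,z in(("toe",120,186,20),("house",197,275,52)):
    u=rect(a,b);P=onplane(W,u,z);e=[P[i]-P[i-1] for i in range(4)]
    L=max(e,key=np.linalg.norm)
    print(n,u.round(1).tolist(),P[:,:2].round(1).tolist(),[round(np.linalg.norm(x),1) for x in e],np.degrees(np.arctan2(L[1],L[0])))
```

```text
toe [[298.0, 134.0], [338.0, 134.0], [338.0, 185.0], [298.0, 185.0]] [[540.7, -179.6], [563.8, -143.3], [610.8, -172.2], [586.9, -209.9]] [np.float64(55.2), np.float64(43.1), np.float64(55.2), np.float64(44.7)] 146.75751928896523
house [[297.79998779296875, 197.0], [339.3999938964844, 195.39999389648438], [341.79998779296875, 257.0], [300.20001220703125, 258.6000061035156]] [[593.8, -212.7], [615.7, -175.1], [675.1, -208.6], [652.3, -248.0]] [np.float64(68.3), np.float64(43.5), np.float64(68.2), np.float64(45.5)] 148.92652464641927
```

Emit:
carry_out(commands=[[[0.232, 0.256, 0], [0, 0, -24.4]], [[0.232, 0.256, 0], [0, 0, -24.4]], [[0.232, 0.256, 0], [0, 0, -24.4]], [[0.232, 0.256, 0], [0, 0, -24.4]], [[0.232, 0.256, 0], [0, 0, -24.4]], [[0.232, 0.256, 0], [0, 0, -24.4]], [[0.232, 0.256, 0], [0, 0, -24.4]], [[0.232, 0.256, 0], [0, 0, -24.4]]])

```text
time_s: 2.85
position: [540.6, 149.3, 330.1]
ee_rot: [-0.217, -3.134, 0.0]
ft_force: [-0.0, -0.8, 0.1]
finger_gap: 85.3
```

Run:
```python
from h import *
import pickle
W=get_image("wrist");pickle.dump(W,open("w2.pkl","wb"));cv2.imwrite("pics/w2.png",W["frame"])
s=ctrl.get_state();print(s["time_s"],s["position"],s["joints"].round(2))
```

```text
2.9 [540.83203983 148.6891892  329.97025324] [ 0.46  0.18 -0.89  1.49  0.14  1.54  1.01]
```

View pics/w2.png

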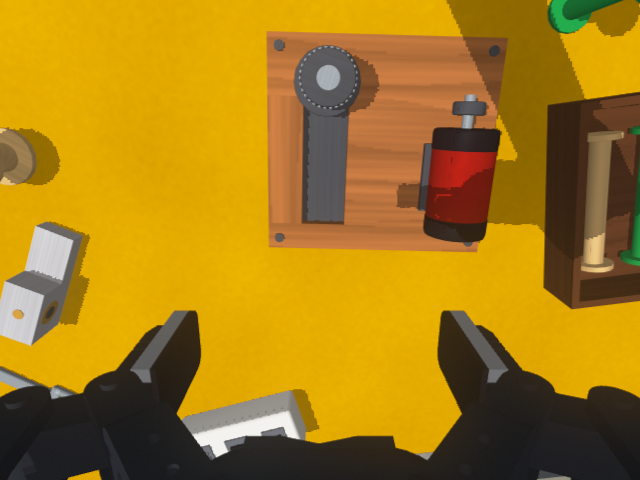

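Wrist view of the bed: deck corners at (267,31), (507,38) and (270,248). The pocket runs over columns 303–349 with its far end at row 222, and the knob centre is at (328,77).

Run:
```python
from h import *
import pickle
W=pickle.load(open("w2.pkl","rb"));I=W["frame"];hsv=cv2.cvtColor(I,cv2.COLOR_BGR2HSV)
for u,v in((280,150),(200,150),(325,180),(328,77),(310,77),(285,60)):print((u,v),hsv[v,u])
wood=(hsv[...,0]<16)|(hsv[...,1]<140)
def edge(pts):
    P=onplane(W,pts,36)[:,:2];vx,vy,x,y=cv2.fitLine(P.astype(np.float32),cv2.DIST_HUBER,0,.01,.01).ravel()
    r=(P-[x,y])@[-vy,vx];return np.array([x,y]),np.array([vx,vy]),r.std()
L=[(240+np.argmax(wood[v,240:290])-.5,v) for v in range(45,240,3)]
B=[(u,230+len(wood[230:262])-np.argmax(wood[230:262,u][::-1])-.5) for u in range(280,420,4)]
Tt=[(u,20+np.argmax(wood[20:60,u])-.5) for u in range(280,440,4)]
dark=(hsv[...,1]<110)&(hsv[...,2]<140)
PL=[(285+np.argmax(dark[v,285:330])-.5,v) for v in range(125,215,3)]
PR=[(325+np.argmin(dark[v,325:370])-.5,v) for v in range(125,215,3)]
PB=[(u,200+np.argmin(dark[200:240,u])-.5) for u in range(310,340,2)]
E={}
for n,p in(("L",L),("B",B),("T",Tt),("PL",PL),("PR",PR),("PB",PB)):
    E[n]=edge(p);print(n,E[n][0].round(1),np.degrees(np.arctan2(E[n][1][1],E[n][1][0])).round(2),"sd",E[n][2].round(2),p[0],p[-1])
def X(a,b):
    A=np.c_[E[a][1],-E[b][1]];return E[a][0]+E[a][1]*np.linalg.solve(A,E[b][0]-E[a][0])[0]
for q in(("L","T"),("L","B"),("PL","PB"),("PR","PB")):print(q,X(*q).round(2))
print("len L",np.linalg.norm(X("L","T")-X("L","B")),"pocket w",np.linalg.norm(X("PL","PB")-X("PR","PB")))
d=X("L","T")-X("L","B");d/=np.linalg.norm(d);y=np.array([-d[1],d[0]])
print("yaw",np.degrees(np.arctan2(d[1],d[0])))
# bed origin estimates
print("o from deck",(X("L","T")+X("L","B"))/2-15*d-60*y,"o from pocket",(X("PL","PB")+X("PR","PB"))/2+66.5*d)
g=cv2.GaussianBlur(I[...,2],(3,3),0)
m=np.zeros_like(g);m[30:130,280:375]=(dark[30:130,280:375])*255
m[115:]=0
k=max(cv2.findContours(m,0,1)[0],key=cv2.contourArea);print("knob blob",cv2.minEnclosingCircle(k),cv2.boundingRect(k))
cap=np.zeros_like(g);cap[55:100,305:350]=(hsv[55:100,305:350,2]>130)*255
k=max(cv2.findContours(cap,0,1)[0],key=cv2.contourArea);c,r=cv2.minEnclosingCircle(k);print("cap",c,r,onplane(W,c,101))
o=(X("PL","PB")+X("PR","PB"))/2+66.5*d
print("stud pred",o+79*d)
cv2.imwrite("pics/k.png",cv2.resize(I[25:130,270:385],None,fx=5,fy=5,interpolation=cv2.INTER_CUBIC))
```

```text
(280, 150) [ 13 168 203]
(200, 150) [ 23 255 227]
(325, 180) [140   9  89]
(328, 77) [103  17 181]
(310, 77) [130   8  93]
(285, 60) [ 13 171 197]
L [486.2 102. ] -9.35 sd 0.31 (np.float64(266.5), 45) (np.float64(268.5), 237)
B [612.6 171.6] 80.68 sd 0.36 (280, np.float64(246.5)) (416, np.float64(249.5))
T [395.5 204.3] 80.57 sd 0.24 (280, np.float64(31.5)) (436, np.float64(35.5))
PL [512.6 134.8] -8.6 sd 0.38 (np.float64(303.5), 125) (np.float64(301.5), 212)
PR [524.  179.1] -9.43 sd 0.31 (np.float64(347.5), 125) (np.float64(343.5), 212)
PB [576.3 144.7] 82.08 sd 0.46 (310, np.float64(220.5)) (338, np.float64(221.5))
('L', 'T') [381.38 119.3 ]
('L', 'B') [598.2   83.58]
('PL', 'PB') [573.6  125.52]
('PR', 'PB') [579.77 169.84]
len L 219.74954 pocket w 44.744675
yaw 170.6466
o from deck [514.3428 158.2042] o from pocket [511.06964 158.48657]
knob blob ((325.5, 82.73529052734375), 37.94389343261719) (294, 45, 67, 70)
cap (327.5, 77.0) 12.500100135803223 [[436.12071006 170.44775775 101.        ]]
stud pred [433.11996 171.32591]
```

View pics/k.png

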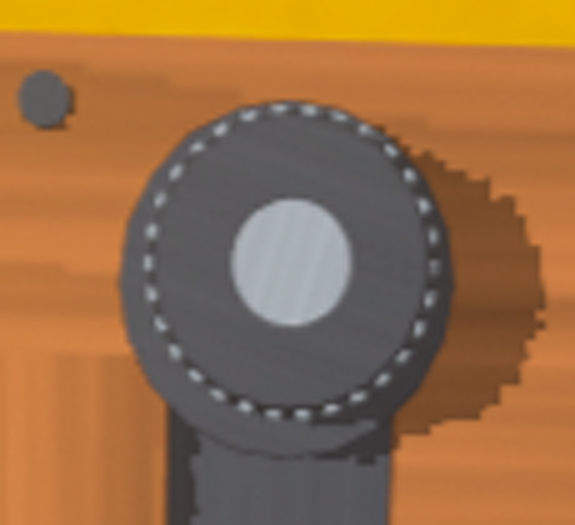

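The deck estimate and the knob cap agree: bed origin (514.4, 158.1), yaw 170.65°. The dark floor edge is at z=22, which explains the pocket offset. Block: centre (608.0, −194.9), yaw 149.0°. Now to the grasp.

Run:
```python
from h import *
rel(*pose(626.9,-206.2,120,149))
```

```text
shift [-0.1345, -0.3395, 0.21] turn [-0.02, -0.03, 23.04] rows 6.7 2.2
```

Emit:
carry_out(commands=[[[-0.05, -0.12, 0.02], [0, 0, 8]], [[-0.1, -0.24, 0.06], [0, 0, 16]], [[-0.1345, -0.3395, 0.13], [0, 0, 23]], [[-0.1345, -0.3395, 0.21], [0, 0, 23]], [[-0.1345, -0.3395, 0.21], [0, 0, 23]], [[-0.1345, -0.3395, 0.21], [0, 0, 23]], [[-0.1345, -0.3395, 0.21], [0, 0, 23]], [[-0.1345, -0.3395, 0.21], [0, 0, 23]], [[-0.1345, -0.3395, 0.21], [0, 0, 23]], [[-0.1345, -0.3395, 0.21], [0, 0, 23]]])

```text
time_s: 4.15
position: [627.7, -205.1, 121.6]
ee_rot: [0.836, 3.027, 0.0]
ft_force: [0.9, 0.7, 0.7]
finger_gap: 85.5
```

Run:
```python
from h import *
rel(*pose(626.9,-206.2,20,149))
```

```text
shift [0.0003, -0.0014, 0.1016] turn [0.03, 0.09, 0.11] rows 1.6 0.0
```

Emit:
carry_out(commands=[[[0.0, -0.001, 0.03], [0, 0, 0]], [[0.0, -0.001, 0.06], [0, 0, 0]], [[0.0, -0.001, 0.085], [0, 0, 0]], [[0.0, -0.001, 0.1], [0, 0, 0]], [[0.0, -0.001, 0.1015], [0, 0, 0]], [[0.0, -0.001, 0.1015], [0, 0, 0]], [[0.0, -0.001, 0.1015], [0, 0, 0]]])

```text
time_s: 5.03
position: [628.3, -206.2, 21.4]
ee_rot: [0.836, 3.024, -0.0]
ft_force: [0.1, 0.7, -0.4]
finger_gap: 85.7
```

Emit:
carry_out(commands=[[[0, 0, 0], [0, 0, 0]], [[0, 0, 0], [0, 0, 0]], [[0, 0, 0], [0, 0, 0]], [[0, 0, 0], [0, 0, 0]], [[0, 0, 0], [0, 0, 0]], [[0, 0, 0], [0, 0, 0]], [[0, 0, 0], [0, 0, 0]], [[0, 0, 0], [0, 0, 0]]], fingers=1, grip_force=80)

```text
time_s: 6.02
position: [628.7, -206.5, 22.1]
ee_rot: [0.836, 3.023, -0.001]
ft_force: [-1.3, -1.2, 6.3]
finger_gap: 42.5
```

Run:
```python
from h import *
s=ctrl.get_state();print(s["position"],s["ee_rot"],s["finger_gap"],s["ft_force"])
rel(*pose(626.9,-206.2,160,149))
```

```text
[ 628.70166508 -206.50777396   22.08111035] [ 8.35699280e-01  3.02333638e+00 -8.66053419e-04] 42.51386727571332 [-1.25998913 -1.18959148  6.31357371]
shift [0.001, -0.0006, -0.1379] turn [0.04, 0.28, 0.1] rows 2.2 0.0
```

```bash
cat >> h.py <<'E'
BED=np.array([514.4,158.1,0]);BYAW=170.65;G=np.array([-23.7,0,22.])
def blk(xt,zt,th,y=0,yaw=0):
    """tool pose that puts the block's toe edge at (xt,y,zt) of the bed, toe down th deg"""
    Rb=R.from_euler("z",BYAW,degrees=True)
    p=BED+Rb.apply([xt,y,zt])
    M=pose(0,0,0,BYAW+yaw,-th)[1]
    F=M@np.diag([1,-1,-1.])
    return p+F@(G-[65,0,0]),M
E
python3 - <<'E'
from h import *
rel(*pose(628.7,-206.5,150,149))
p,M=blk(20,75,12);print(p)
# relative to the lifted pose
p0,M0=pose(628.7,-206.5,150,149)
print((M0.T@(p-p0)/1000).round(4),np.degrees(R.from_matrix(M0.T@M).as_rotvec()).round(2))
E
```

```text
shift [-0.0006, 0.0001, -0.1279] turn [0.04, 0.28, 0.1] rows 2.0 0.0
[575.76142964 147.99668877 114.96101419]
[0.228  0.2766 0.035 ] [ -2.27 -11.86 -21.57]
```

Emit:
carry_out(commands=[[[0, 0, -0.03], [0, 0, 0]], [[0, 0, -0.08], [0, 0, 0]], [[0, 0, -0.128], [0, 0, 0]], [[0, 0, -0.128], [0, 0, 0]], [[0, 0, -0.128], [0, 0, 0]]])

```text
time_s: 6.65
position: [626.3, -205.9, 147.2]
ee_rot: [0.837, 3.028, -0.001]
ft_force: [0.2, -0.2, -6.4]
finger_gap: 42.8
```

Run:
```python
from h import *
s=ctrl.get_state();print(s["finger_gap"],s["ft_force"],s["position"])
rel(*blk(20,75,12))
```

```text
42.81277359132408 [ 0.19313135 -0.23146372 -6.4085528 ] [ 626.29578879 -205.94240339  147.15738128]
shift [0.2251, 0.2778, 0.032] turn [-2.28, -11.84, -21.46] rows 5.7 2.3
```

Emit:
carry_out(commands=[[[0.04, 0.05, -0.02], [0, 0, -5]], [[0.09, 0.11, -0.02], [0, 0, -10]], [[0.14, 0.17, -0.01], [-1, -5, -15]], [[0.19, 0.23, 0.005], [-2, -9, -20]], [[0.225, 0.278, 0.025], [-2.3, -11.8, -21.5]], [[0.225, 0.278, 0.032], [-2.3, -11.8, -21.5]], [[0.225, 0.278, 0.032], [-2.3, -11.8, -21.5]], [[0.225, 0.278, 0.032], [-2.3, -11.8, -21.5]], [[0.225, 0.278, 0.032], [-2.3, -11.8, -21.5]], [[0.225, 0.278, 0.032], [-2.3, -11.8, -21.5]], [[0.225, 0.278, 0.032], [-2.3, -11.8, -21.5]]])

```text
time_s: 8.02
position: [576.2, 147.2, 115.1]
ee_rot: [0.24, 2.923, -0.025]
ft_force: [-0.3, -0.6, -5.1]
finger_gap: 43.0
```

Run:
```python
from h import *
import pickle
W=get_image("wrist");S=get_image("side");pickle.dump((W,S),open("w3.pkl","wb"));cv2.imwrite("pics/w3.png",np.vstack([W["frame"],])); 
o=np.zeros((600,800,3),np.uint8);o[:480,:640]=W["frame"];
c=cv2.resize(S["frame"][210:330,180:340],(400,300));o[300:600,400:800]=c
cv2.imwrite("pics/w3.png",o)
rel(*blk(20,75,12))
```

```text
shift [0.0005, 0.0003, 0.0001] turn [0.02, -0.02, -0.01] rows 0.0 0.0
```

View pics/w3.png

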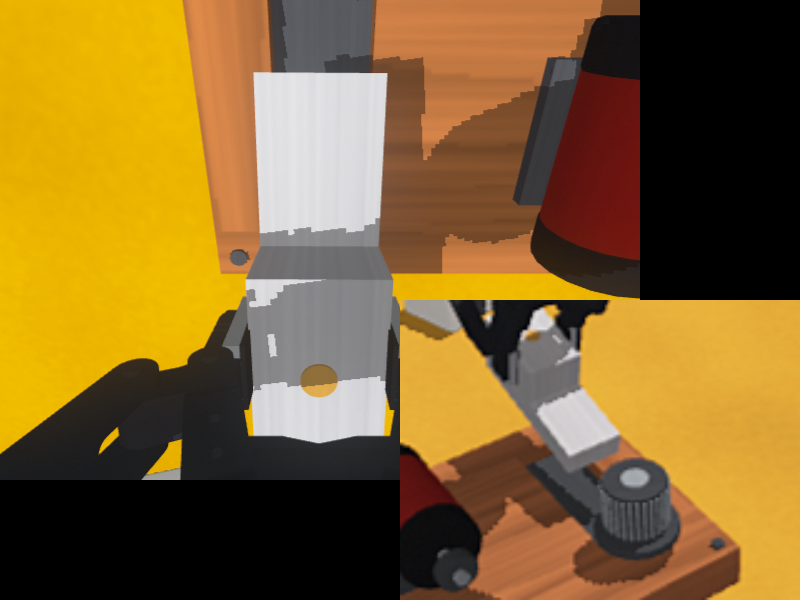

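Wrist view with the side inset: the block is held toe down, its toe top edge at (254,72)–(387,73). Pocket walls are near columns 270 and 375 at the top. I'll check alignment against the predicted pose.

Run:
```python
from h import *
import pickle
W,S=pickle.load(open("w3.pkl","rb"));I=W["frame"];hsv=cv2.cvtColor(I,cv2.COLOR_BGR2HSV)
s=ctrl.get_state();A=R.from_rotvec(s["ee_rot"]).as_matrix();F=A@np.diag([1,-1,-1.])
def b2w(q):return s["position"]+(np.array(q)-G)@F.T
print("pred toe top",proj(W,b2w([[65,22,20],[65,-22,20],[5,22,20],[5,-22,20],[5,22,52],[5,-22,52]])).round(1).tolist())
Rb=R.from_euler("z",BYAW,degrees=True)
def bed(P):return Rb.inv().apply(P-BED)
for v in(10,25,40):
    g=hsv[v];print(v,"sat L",[(u,int(g[u,0]),int(g[u,1]),int(g[u,2])) for u in range(262,284,2)])
    print("   R",[(u,int(g[u,0]),int(g[u,1]),int(g[u,2])) for u in range(368,384,2)])
    print(bed(onplane(W,[[268,v],[375,v]],36)).round(1).tolist(),bed(onplane(W,[[273,v],[375,v]],22)).round(1).tolist())
K=proj(W,[BED+Rb.apply(q) for q in([0,23.5,36],[0,-23.5,36],[20,23.5,36],[20,-23.5,36])]);print(K.round(1).tolist())
w=(hsv[...,2]>200)&(hsv[...,1]<60)
print("toe row",[int(np.argmax(w[50:120,u])+50) for u in(262,290,320,350,380)],"cols r80",np.where(w[80,200:450])[0][[0,-1]]+200,"r200",np.where(w[200,200:450])[0][[0,-1]]+200)
```

```text
pred toe top [[255.2, 71.0], [388.0, 70.9], [262.7, 243.8], [380.3, 243.7], [248.4, 276.0], [395.6, 275.9]]
10 sat L [(262, 13, 168, 185), (264, 12, 168, 194), (266, 13, 169, 199), (268, 12, 164, 109), (270, 11, 135, 85), (272, 170, 12, 63), (274, 160, 12, 62), (276, 150, 12, 63), (278, 150, 12, 62), (280, 150, 9, 60), (282, 140, 13, 60)]
   R [(368, 120, 14, 94), (370, 120, 16, 94), (372, 11, 91, 109), (374, 13, 164, 126), (376, 13, 168, 188), (378, 13, 168, 203), (380, 13, 168, 203), (382, 13, 168, 203)]
[[41.8, 23.3, 36.0], [41.8, -23.3, 36.0]] [[42.0, 22.5, 22.0], [41.9, -25.0, 22.0]]
25 sat L [(262, 13, 167, 179), (264, 12, 168, 190), (266, 13, 169, 199), (268, 12, 165, 161), (270, 12, 158, 92), (272, 7, 34, 67), (274, 150, 8, 62), (276, 165, 8, 64), (278, 165, 8, 62), (280, 150, 8, 62), (282, 150, 13, 61)]
   R [(368, 105, 16, 93), (370, 105, 16, 93), (372, 12, 143, 125), (374, 12, 161, 106), (376, 12, 167, 209), (378, 12, 167, 208), (380, 12, 167, 208), (382, 13, 167, 208)]
[[36.1, 23.7, 36.0], [36.0, -23.7, 36.0]] [[35.8, 22.9, 22.0], [35.7, -25.4, 22.0]]
40 sat L [(262, 13, 166, 187), (264, 13, 168, 193), (266, 12, 166, 198), (268, 12, 165, 199), (270, 12, 150, 100), (272, 10, 98, 83), (274, 150, 8, 63), (276, 165, 8, 64), (278, 150, 12, 65), (280, 140, 12, 64), (282, 150, 4, 62)]
   R [(368, 105, 16, 94), (370, 6, 27, 94), (372, 12, 158, 124), (374, 13, 164, 168), (376, 13, 166, 201), (378, 13, 165, 202), (380, 13, 167, 201), (382, 13, 166, 201)]
[[30.1, 24.0, 36.0], [30.0, -24.1, 36.0]] [[29.4, 23.2, 22.0], [29.3, -25.8, 22.0]]
[[272.9, 108.9], [369.8, 108.8], [270.5, 64.3], [372.3, 64.1]]
toe row [72, 73, 73, 73, 73] cols r80 [254 386] r200 [258 379]
```

Alignment is within about 0.5 mm in y and 0.7 mm in x. Proceeding: toe into the pocket.

```bash
sed -i 's/G=np.array(\[-23.7,0,22.\])/G=np.array([-23.0,0,22.])/' h.py
python3 - <<'E'
from h import *
rel(*blk(30,45,12));rel(*blk(35,27,12))
E
```

```text
shift [0.0172, 0.0002, 0.0274] turn [0.02, -0.02, -0.01] rows 0.5 0.0
shift [0.0258, 0.0002, 0.0439] turn [0.02, -0.02, -0.01] rows 0.8 0.0
```

Emit:
carry_out(commands=[[[0.009, 0, 0.014], [0, 0, 0]], [[0.017, 0, 0.027], [0, 0, 0]], [[0.022, 0, 0.036], [0, 0, 0]], [[0.026, 0, 0.044], [0, 0, 0]], [[0.026, 0, 0.044], [0, 0, 0]], [[0.026, 0, 0.044], [0, 0, 0]]])

```text
time_s: 8.88
position: [560.6, 150.5, 67.1]
ee_rot: [0.239, 2.922, -0.024]
ft_force: [-0.1, -0.1, -5.6]
finger_gap: 42.9
```

Run:
```python
from h import *
s=ctrl.get_state();print(s["ft_force"].round(1))
rel(*blk(35,27,12));rel(*blk(50,24,11.5));rel(*blk(60,23.5,11))
```

```text
[-0.1 -0.1 -5.6]
shift [0.0004, -0.0001, 0.0002] turn [0.05, 0.03, -0.02] rows 0.0 0.0
shift [0.0155, -0.0001, 0.0008] turn [0.05, 0.53, -0.02] rows 0.2 0.0
shift [0.0252, -0.0001, -0.0] turn [0.05, 1.03, -0.02] rows 0.4 0.1
```

Emit:
carry_out(commands=[[[0.008, 0, 0.0006], [0, 0.3, 0]], [[0.0155, 0, 0.0008], [0, 0.5, 0]], [[0.02, 0, 0.0005], [0, 0.8, 0]], [[0.025, 0, 0], [0, 1, 0]], [[0.025, 0, 0], [0, 1, 0]], [[0.025, 0, 0], [0, 1, 0]]])

```text
time_s: 9.62
position: [536.7, 154.5, 62.0]
ee_rot: [0.241, 2.939, -0.022]
ft_force: [-0.5, -0.3, -5.8]
finger_gap: 43.2
```

Run:
```python
from h import *
s=ctrl.get_state();print(s["ft_force"].round(1))
rel(*blk(60,23.5,11));rel(*blk(63,22.5,9));rel(*blk(63.8,22.5,6))
W=get_image("wrist");S=get_image("side")
o=np.zeros((600,800,3),np.uint8);o[:300,:640]=W["frame"][:300];
o[300:600,:400]=cv2.resize(S["frame"][230:320,220:340],(400,300))
cv2.imwrite("pics/w4.png",o)
```

```text
[-0.5 -0.3 -5.8]
shift [0.0005, -0.0001, 0.0001] turn [0.06, 0.05, -0.02] rows 0.0 0.0
shift [0.0029, -0.0001, 0.0036] turn [0.06, 2.05, -0.02] rows 0.1 0.2
shift [0.0028, -0.0001, 0.0081] turn [0.06, 5.05, -0.02] rows 0.1 0.5
```

View pics/w4.png

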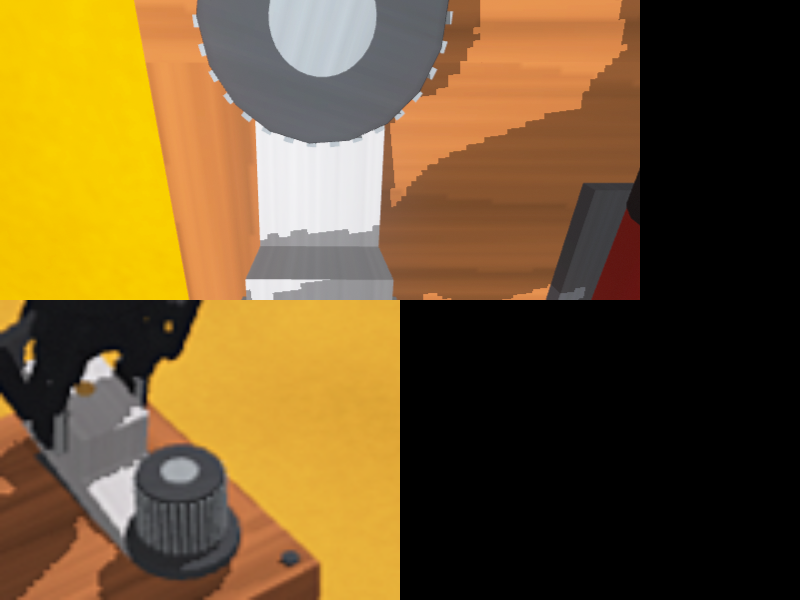

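The toe is under the flange, with no contact force. Rocking down.

Emit:
carry_out(commands=[[[0.0015, 0, 0.0018], [0, 1, 0]], [[0.0029, 0, 0.0036], [0, 2, 0]], [[0.0029, 0, 0.0058], [0, 3.5, 0]], [[0.0028, 0, 0.0081], [0, 5, 0]], [[0.0028, 0, 0.0081], [0, 5, 0]], [[0.0028, 0, 0.0081], [0, 5, 0]]])

```text
time_s: 10.48
position: [535.5, 154.8, 53.4]
ee_rot: [0.248, 3.027, -0.011]
ft_force: [-0.2, 1.0, -5.5]
finger_gap: 42.5
```

Run:
```python
from h import *
s=ctrl.get_state();print(s["ft_force"].round(1),s["wrist_torque"].round(2))
rel(*blk(63.8,22.5,6));rel(*blk(64.3,22.3,3));rel(*blk(64.6,22.2,0.5))
```

```text
[-0.2  1.  -5.5] [ 0.04  0.18 -0.09]
shift [-0.0001, -0.0002, -0.0002] turn [0.07, 0.02, -0.02] rows 0.0 0.0
shift [-0.0006, -0.0002, 0.0046] turn [0.07, 3.02, -0.02] rows 0.1 0.3
shift [-0.001, -0.0002, 0.0086] turn [0.07, 5.52, -0.02] rows 0.1 0.5
```

Emit:
carry_out(commands=[[[-0.0003, 0, 0.0023], [0, 1.5, 0]], [[-0.0006, 0, 0.0046], [0, 3, 0]], [[-0.0008, 0, 0.0066], [0, 4.3, 0]], [[-0.001, 0, 0.0086], [0, 5.5, 0]], [[-0.001, 0, 0.0086], [0, 5.5, 0]], [[-0.001, 0, 0.0086], [0, 5.5, 0]]])

```text
time_s: 11.22
position: [537.2, 154.6, 44.9]
ee_rot: [0.255, 3.122, 0.001]
ft_force: [-0.6, 1.4, -5.8]
finger_gap: 42.7
```

Run:
```python
from h import *
s=ctrl.get_state();print(s["ft_force"].round(1),s["wrist_torque"].round(2))
rel(*blk(64.6,22.2,0.5));rel(*blk(65,22,0))
```

```text
[-0.6  1.4 -5.8] [ 0.05 -0.   -0.01]
shift [-0.0001, -0.0003, -0.0001] turn [0.08, 0.01, -0.01] rows 0.0 0.0
shift [0.0001, -0.0003, 0.0009] turn [0.08, 0.51, -0.01] rows 0.0 0.0
```

Still carrying the weight, so I'll lower another 2 mm until it is supported.

Emit:
carry_out(commands=[[[0.0001, 0, 0.0008], [0, 0.5, 0]], [[0.0001, 0, 0.0015], [0, 0.5, 0]], [[0.0001, 0, 0.002], [0, 0.5, 0]], [[0.0001, 0, 0.002], [0, 0.5, 0]]])

```text
time_s: 11.72
position: [537.0, 154.9, 44.1]
ee_rot: [0.256, 3.131, 0.001]
ft_force: [-6.5, -0.8, 5.8]
finger_gap: 42.8
```

On the floor. Release and retract, then look.

Emit:
carry_out(commands=[[[0, 0, 0], [0, 0, 0]], [[0, 0, 0], [0, 0, 0]], [[0, 0, 0], [0, 0, 0]], [[0, 0, 0], [0, 0, 0]], [[0, 0, -0.04], [0, 0, 0]], [[0, 0, -0.09], [0, 0, 0]], [[-0.03, 0, -0.14], [0, 0, 0]], [[-0.06, 0, -0.17], [0, 0, 0]], [[-0.06, 0, -0.17], [0, 0, 0]], [[-0.06, 0, -0.17], [0, 0, 0]]], fingers=0)

```text
time_s: 12.98
position: [595.0, 145.4, 212.9]
ee_rot: [-0.255, -3.129, -0.0]
ft_force: [-0.4, -0.2, -0.6]
finger_gap: 85.3
```

Run:
```python
from h import *
import pickle
W=get_image("wrist");S=get_image("side");pickle.dump((W,S),open("w5.pkl","wb"))
o=np.zeros((600,800,3),np.uint8);o[:300,:640]=W["frame"][:300];
o[300:600,:400]=cv2.resize(S["frame"][230:320,220:340],(400,300))
o[300:600,400:]=cv2.resize(W["frame"][80:275,200:460],(400,300))
cv2.imwrite("pics/w5.png",o)
s=ctrl.get_state();print(s["time_s"],s["position"],s["ft_force"].round(1),s["joints"].round(2))
Rb=R.from_euler("z",BYAW,degrees=True)
c=Rb.apply([[-65,22,52],[-65,-22,52],[5,22,52],[5,-22,52],[5,22,20],[5,-22,20],[30,22,20],[30,-22,20]])+BED+[0,0,22]
print(proj(W,c).round(1).tolist())
```

```text
13.075 [594.50547486 145.38431865 212.57399525] [ 0.6 -0.3 -0.3] [ 0.41  0.37 -0.87  1.55  0.29  1.36  0.92]
[[287.8, 202.6], [350.3, 202.6], [285.5, 97.4], [352.7, 97.4], [289.0, 99.4], [349.3, 99.4], [288.2, 62.3], [350.0, 62.3]]
```

View pics/w5.png

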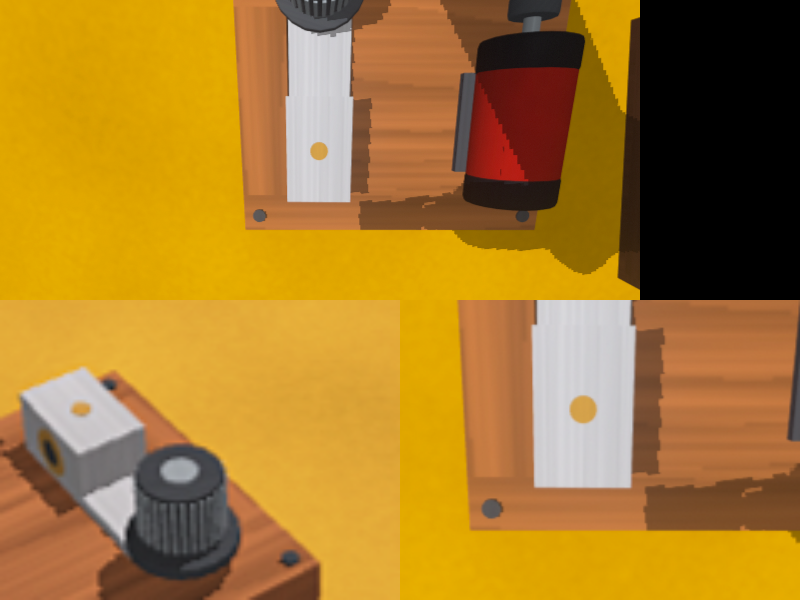

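Block seated: the housing outline matches the flat predicted pose within 1 px (heel edge at row 202, columns 287–350). Now to a pose above the knob, yaw wound back for the clockwise turn.

Run:
```python
from h import *
rel(*pose(436.3,170.7,150,255))
```

```text
shift [0.1601, -0.0005, 0.063] turn [0.07, -0.14, -84.27] rows 2.8 7.9
```

Emit:
carry_out(commands=[[[0.05, 0, 0], [0, 0, -10]], [[0.1, 0, 0.01], [0, 0, -20]], [[0.16, -0.0005, 0.03], [0, 0, -30]], [[0.16, -0.0005, 0.05], [0, 0, -40]], [[0.16, -0.0005, 0.063], [0, 0, -50]], [[0.16, -0.0005, 0.063], [0, 0, -60]], [[0.16, -0.0005, 0.063], [0, 0, -70]], [[0.16, -0.0005, 0.063], [0, 0, -80]], [[0.16, -0.0005, 0.063], [0, 0, -84.3]], [[0.16, -0.0005, 0.063], [0, 0, -84.3]], [[0.16, -0.0005, 0.063], [0, 0, -84.3]], [[0.16, -0.0005, 0.063], [0, 0, -84.3]]])

```text
time_s: 14.58
position: [436.1, 170.6, 149.7]
ee_rot: [1.911, -2.49, -0.002]
ft_force: [0.2, -0.1, 0.3]
finger_gap: 85.6
```

Run:
```python
from h import *
s=ctrl.get_state();print(s["joints"].round(2),s["ft_force"].round(1))
rel(*pose(436.3,170.7,69,255))
```

```text
[ 0.67  0.06 -1.11  1.96  0.06  1.16  2.42] [ 0.2 -0.1  0.3]
shift [-0.0003, -0.0004, 0.0807] turn [0.15, -0.07, -0.0] rows 1.3 0.0
```

Emit:
carry_out(commands=[[[0, 0, 0.03], [0, 0, 0]], [[0, 0, 0.06], [0, 0, 0]], [[0, 0, 0.08], [0, 0, 0]], [[0, 0, 0.0807], [0, 0, 0]], [[0, 0, 0.0807], [0, 0, 0]], [[0, 0, 0.0807], [0, 0, 0]]])

```text
time_s: 15.32
position: [436.7, 170.8, 70.1]
ee_rot: [1.912, -2.492, -0.0]
ft_force: [0.0, -0.1, -0.1]
finger_gap: 85.3
```

Emit:
carry_out(commands=[[[0, 0, 0], [0, 0, 0]], [[0, 0, 0], [0, 0, 0]], [[0, 0, 0], [0, 0, 0]], [[0, 0, 0], [0, 0, 0]], [[0, 0, 0], [0, 0, 0]], [[0, 0, 0], [0, 0, 0]], [[0, 0, 0], [0, 0, 0]]], fingers=1, grip_force=50)

```text
time_s: 16.2
position: [437.1, 170.7, 70.7]
ee_rot: [1.911, -2.492, 0.001]
ft_force: [-0.9, -1.1, 6.0]
finger_gap: 46.7
```

Run:
```python
from h import *
s=ctrl.get_state();print(s["time_s"],s["position"],s["finger_gap"],s["ft_force"].round(1),s["wrist_torque"].round(2),s["joints"].round(2))
```

```text
16.2 [437.14821465 170.70161139  70.7062217 ] 46.70940861152558 [-0.9 -1.1  6. ] [-0.18  0.23  0.01] [ 0.58  0.22 -1.08  2.04  0.23  1.01  2.27]
```

Emit:
carry_out(commands=[[[0, 0, 0.0003], [0, 0, 8]], [[0, 0, 0.0007], [0, 0, 16]], [[0, 0, 0.001], [0, 0, 24]], [[0, 0, 0.0014], [0, 0, 32]], [[0, 0, 0.0017], [0, 0, 40]], [[0, 0, 0.0021], [0, 0, 48]], [[0, 0, 0.0024], [0, 0, 56]], [[0, 0, 0.0028], [0, 0, 64]], [[0, 0, 0.0031], [0, 0, 72]], [[0, 0, 0.0035], [0, 0, 80]], [[0, 0, 0.0039], [0, 0, 90]], [[0, 0, 0.0039], [0, 0, 90]]])

```text
time_s: 17.7
position: [436.6, 171.7, 66.9]
ee_rot: [-0.407, -3.114, 0.0]
ft_force: [-2.8, 2.2, 0.9]
finger_gap: 46.5
```

```bash
cat > st.py <<'E'
from h import *
s=ctrl.get_state();A=R.from_rotvec(s["ee_rot"]).as_matrix()
print(s["time_s"],s["position"].round(1),"yaw",np.degrees(np.arctan2(A[1,0],A[0,0])).round(1),s["finger_gap"],s["ft_force"].round(1),s["wrist_torque"].round(2),s["joints"].round(2))
E
python3 st.py
```

```text
17.7 [436.6 171.7  66.9] yaw 165.1 46.45919693139602 [-2.8  2.2  0.9] [ 0.63  0.44 -0.07] [ 0.38  0.17 -0.85  2.05  0.15  0.99  0.76]
```

Emit:
carry_out(commands=[[[0, 0, 0.0003], [0, 0, 8]], [[0, 0, 0.0007], [0, 0, 16]], [[0, 0, 0.001], [0, 0, 24]], [[0, 0, 0.0014], [0, 0, 32]], [[0, 0, 0.0017], [0, 0, 40]], [[0, 0, 0.0021], [0, 0, 48]], [[0, 0, 0.0024], [0, 0, 56]], [[0, 0, 0.0028], [0, 0, 64]], [[0, 0, 0.0031], [0, 0, 72]], [[0, 0, 0.0033], [0, 0, 76]], [[0, 0, 0.0033], [0, 0, 76]]])

```text
time_s: 19.08
position: [437.3, 172.3, 63.6]
ee_rot: [-2.235, -2.207, -0.002]
ft_force: [3.3, 3.7, -4.5]
finger_gap: 46.4
```

```bash
python3 st.py
```

```text
19.075 [437.3 172.3  63.6] yaw 89.3 46.42780653718326 [ 3.3  3.7 -4.5] [ 0.62 -0.61 -0.09] [ 0.24  0.15 -0.71  2.05  0.12  0.97 -0.54]
```

Emit:
carry_out(commands=[[[0, 0, 0.0002], [0, 0, 5]], [[0, 0, 0.0004], [0, 0, 10]], [[0, 0, 0.0006], [0, 0, 14]], [[0, 0, 0.0006], [0, 0, 14]]])

```text
time_s: 19.58
position: [437.5, 172.3, 63.0]
ee_rot: [-2.484, -1.922, -0.003]
ft_force: [1.9, 1.6, -1.6]
finger_gap: 46.7
```

```bash
python3 st.py
```

```text
19.575 [437.5 172.3  63. ] yaw 75.5 46.663249089992554 [ 1.9  1.6 -1.6] [ 0.36 -0.36 -0.07] [ 0.22  0.15 -0.68  2.05  0.11  0.97 -0.78]
```

Emit:
carry_out(commands=[[[0, 0, 0.0002], [0, 0, 5]], [[0, 0, 0.0004], [0, 0, 10]], [[0, 0, 0.0006], [0, 0, 14]], [[0, 0, 0.0006], [0, 0, 14]]])

```text
time_s: 20.08
position: [437.7, 172.2, 62.3]
ee_rot: [-2.698, -1.609, -0.003]
ft_force: [1.5, 1.6, -2.3]
finger_gap: 46.5
```

```bash
python3 st.py
```

```text
20.075 [437.7 172.2  62.3] yaw 61.6 46.53725883929075 [ 1.5  1.6 -2.3] [ 0.3  -0.32 -0.12] [ 0.2   0.15 -0.66  2.06  0.11  0.97 -1.01]
```

Emit:
carry_out(commands=[[[0, 0, 0.0002], [0, 0, 4]], [[0, 0, 0.0004], [0, 0, 8]], [[0, 0, 0.0004], [0, 0, 8]]])

```text
time_s: 20.45
position: [437.8, 172.1, 62.0]
ee_rot: [-2.801, -1.421, -0.003]
ft_force: [1.8, 1.4, -1.1]
finger_gap: 46.6
```

```bash
python3 st.py
```

```text
20.45 [437.8 172.1  62. ] yaw 53.8 46.607501940398045 [ 1.8  1.4 -1.1] [ 0.31 -0.27 -0.09] [ 0.19  0.15 -0.65  2.06  0.11  0.97 -1.15]
```

Emit:
carry_out(commands=[[[0, 0, 0.0002], [0, 0, 4]], [[0, 0, 0.0003], [0, 0, 8]], [[0, 0, 0.0003], [0, 0, 8]]])

```text
time_s: 20.82
position: [437.9, 172.1, 61.7]
ee_rot: [-2.892, -1.226, -0.004]
ft_force: [1.9, 1.3, -1.4]
finger_gap: 46.8
```

```bash
python3 st.py
```

```text
20.825 [437.9 172.1  61.7] yaw 45.9 46.82294763957105 [ 1.9  1.3 -1.4] [ 0.34 -0.36 -0.07] [ 0.17  0.15 -0.64  2.06  0.1   0.97 -1.28]
```

Emit:
carry_out(commands=[[[0, 0, 0.0002], [0, 0, 4]], [[0, 0, 0.0003], [0, 0, 8]], [[0, 0, 0.0003], [0, 0, 8]]])

```text
time_s: 21.2
position: [437.9, 172.0, 61.5]
ee_rot: [-2.969, -1.026, -0.003]
ft_force: [1.3, 1.6, -0.7]
finger_gap: 47.0
```

```bash
python3 st.py
```

```text
21.2 [437.9 172.   61.5] yaw 38.1 46.97008471446374 [ 1.3  1.6 -0.7] [ 0.15 -0.34 -0.08] [ 0.16  0.14 -0.62  2.06  0.1   0.97 -1.42]
```

Emit:
carry_out(commands=[[[0, 0, 0.0002], [0, 0, 4]], [[0, 0, 0.0003], [0, 0, 8]], [[0, 0, 0.0003], [0, 0, 8]]])

```text
time_s: 21.58
position: [437.9, 171.9, 61.3]
ee_rot: [-3.032, -0.822, -0.003]
ft_force: [0.4, 0.6, 1.0]
finger_gap: 46.5
```

```bash
python3 st.py
```

```text
21.575 [437.9 171.9  61.3] yaw 30.3 46.51269294617062 [0.4 0.6 1. ] [-0.16 -0.31  0.32] [ 0.15  0.14 -0.61  2.06  0.1   0.97 -1.55]
```

Torque is climbing (−0.08 → +0.32). A few degrees more.

Emit:
carry_out(commands=[[[0, 0, 0], [0, 0, 2]], [[0, 0, 0], [0, 0, 2]]])

```text
time_s: 21.82
position: [437.9, 171.9, 61.3]
ee_rot: [-3.045, -0.771, -0.003]
ft_force: [0.2, 1.4, -0.4]
finger_gap: 47.0
```

```bash
python3 st.py
```

```text
21.825 [437.9 171.9  61.3] yaw 28.4 47.0120666982381 [ 0.2  1.4 -0.4] [-0.09 -0.46  0.67] [ 0.15  0.14 -0.61  2.06  0.1   0.97 -1.59]
```

Tight at about 0.67 N m. Release and go up.

Emit:
carry_out(commands=[[[0, 0, 0], [0, 0, 0]], [[0, 0, 0], [0, 0, 0]], [[0, 0, 0], [0, 0, 0]], [[0, 0, 0], [0, 0, 0]], [[0, 0, 0], [0, 0, 0]], [[0, 0, -0.04], [0, 0, 0]], [[0, 0, -0.09], [0, 0, 0]], [[0, 0, -0.14], [0, 0, 0]], [[0, 0, -0.14], [0, 0, 0]], [[0, 0, -0.14], [0, 0, 0]]], fingers=0)

```text
time_s: 23.08
position: [437.3, 171.6, 200.9]
ee_rot: [3.045, 0.771, 0.003]
ft_force: [0.3, 0.1, -0.2]
finger_gap: 85.1
```

```bash
python3 st.py
python3 - <<'E'
from h import *
S=get_image("side");T=get_image("top");W=get_image("wrist")
o=np.zeros((600,800,3),np.uint8)
o[:300,:400]=cv2.resize(S["frame"][230:320,220:340],(400,300));o[:300,400:]=cv2.resize(W["frame"],(400,300))
o[300:,:400]=cv2.resize(S["frame"][150:450,100:500],(400,300));o[300:,400:]=cv2.resize(T["frame"][150:330,140:500],(400,300)[:2])
cv2.imwrite("pics/w6.png",o)
Rb=R.from_euler("z",BYAW,degrees=True)
c=Rb.apply([[-65,22,52],[-65,-22,52],[5,22,52],[5,-22,52]])+BED+[0,0,22]
print("side pred, 1st inset",((proj(S,c)-[220,230])*3.333).round(0).tolist())
E
```

```text
23.075 [437.3 171.6 200.9] yaw 28.4 85.09076492203609 [ 0.3  0.1 -0.2] [-0.01  0.02 -0.01] [ 0.19 -0.03 -0.61  1.9  -0.02  1.26 -1.48]
side pred, 1st inset [[79.0, 66.0], [14.0, 92.0], [140.0, 125.0], [74.0, 154.0]]
```

View pics/w6.png

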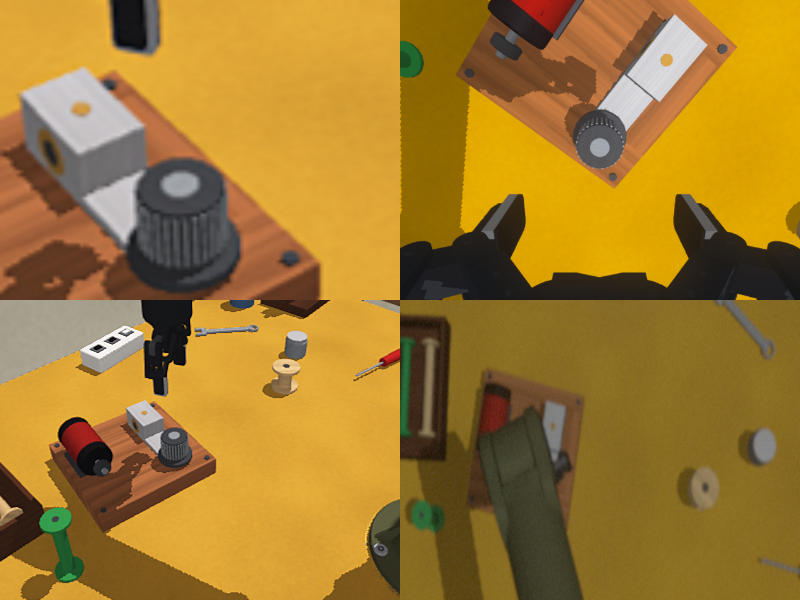

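The final picture shows the block flat in the pocket, the knob down on the toe, the gripper clear and the bystanders in place. The housing's side-view corners are where they were before clamping. Handing in.

```bash
python3 -c "
from bench import ctrl
print(ctrl.hand_in())"
```

```text
the job is handed in; nothing more can be done
None
```

The bearing block is back in the pocket, lying flat with its toe under the flange. The knob is screwed down tight on the toe and released. I handed in at about 23 s; the system gave no verdict.

**What I did:** I gripped the housing and slid the toe under the flange, tilted about 12°. I rocked the heel down until the floor took the weight, then let go. The knob took about 4 rad clockwise; its torque was light until the last few degrees, then climbed to about 0.67 N m.

**What the last checks showed:**
- **Block seating:** before clamping, the wrist view matched the flat seated pose within about 1 px. After clamping, the side-view corners were where they had been before.
- **Side-view disagreement:** those corners sit about 2 px (roughly 2 mm) from where I predicted. That is about the stated calibration error, so I left it.
- **Clamp force:** I could not measure how hard the knob presses on the block, so I judged it from the tightening torque. Before contact that reading showed −0.08 N m where about +0.1 was expected, so the true value may be nearer 0.85 N m.
- **Surroundings:** the gripper is clear with the wrist force near zero. The reel, tin and bobbin look untouched in the pictures.

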